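# Clear the gap behind the laser bracket and hold the bolt head against the nut runner

## Task

Two closed lens cases lie across the top of the gap between the aluminium bracket and the laser head: lift them off and stack both squarely, one after the other, set down gently, on the like case that stands on the table, so that they make one straight column of three. Then reach down into the gap behind the bracket, take the hex bolt head, which the nut runner is slowly turning, squarely between the fingers and hold it from turning; finish while still holding it. Leave the other things on the table where they are.

Things in the scene. Friction and masses are not known exactly. Their poses are not given: they have to be found in the camera images.
- fixture: fixed assembly; origin under the bolt head at table height, x from bracket to laser head, y along the gap, z up. Bracket plate 190 wide (y), x -42 to -28; laser head, black finned block 190 wide, x 28 to 84; both 100 high. Gap between them 56 wide, open above and at both ends, floor 12 above the table. Nut runner before the bracket: x -42 to -170, y within 25, up to 82 high
- bolt_head (a point): centre of the steel hex bolt head in the middle of the gap, 62 above the table, 38 below the gap's top; axes as the fixture's. The bolt's axis lies level along x. Head 19 across flats, 22 across corners, 16 long in x; towards the bracket a round collar 16 across, 20 long. Fingers come down on its +y and -y sides and close along y
- bolt (a joint): turn of the bolt about the fixture's x axis (rad); flats face +y and -y at every multiple of pi/3. Left alone it turns at about 0.25 rad/s, always the same way (drive about 0.12 N m, heavily damped). A firm grip of 20 to 50 N from both sides stops it; it may settle onto its flats for about a second after
- case_a: closed grey lens case 92 (its x) x 56 (its y) x 34 high, about 0.2 kg, black seam round it and a small latch on each short end; origin at the centre of its underside; at the start it lies across the gap to the +y side of the bolt head (centre about 60 off), underside 100 above the table, its long side roughly along the fixture's x
- case_b: closed grey lens case 92 (its x) x 56 (its y) x 34 high, about 0.2 kg, black seam round it and a small latch on each short end; origin at the centre of its underside; at the start it lies across the gap to the -y side of the bolt head (centre about 60 off), underside 100 above the table, its long side roughly along the fixture's x
- case_base: closed grey lens case 92 (its x) x 56 (its y) x 34 high, about 0.2 kg, black seam round it and a small latch on each short end; origin at the centre of its underside; it stands loose on the table to the left or to the right of the fixture and is the foot of the column
- mirror_mount: bystander: round-footed steel pedestal with a square black mirror mount, 104 high, 50 foot; origin at the centre of its underside
- driver: bystander: screwdriver about 170 long, lying flat; origin near its middle
- spacer: bystander: aluminium ring, 52 outside, 28 inside, 20 high; origin at the centre of its underside
- lens_tube: bystander: upright black lens tube, 44 across, 62 high; origin at the centre of its underside
- solvent: bystander: white plastic bottle, 48 across, 120 high; origin at the centre of its underside
- screw_tray: bystander: black divided tray 120 x 90 x 30; origin at the centre of its underside
- wrench: bystander: flat wrench about 160 long, lying; origin near its middle
Mind the look-alikes: they are no part of the job. What is shaped like the case_b but blue is not meant. What is shaped like the case_a but pink or red is not meant.

How it is judged:
On the way, in this order (a step that is already met when the one before it is completed fails the run):
1. one of the two cases rests squarely on the foot case, let go (((x of case_a in the frame of case_base between -0.01 and 0.01 m and y of case_a in the frame of case_base between -0.01 and 0.01 m and z of case_a in the frame of case_base between 0.031 and 0.037 m and angle between the x axis of case_a and the x axis of case_base, either way round below 0.15 rad and angle between case_a's own z axis and vertical below 0.08 rad and linear speed of case_a below 0.03 m/s and contact force between the fingers and case_a below 0.1 N and height (world z) of case_base below 0.004 m and angle between case_base's own z axis and vertical below 0.06 rad and contact force between the fingers and case_base below 0.1 N) or (x of case_b in the frame of case_base between -0.01 and 0.01 m and y of case_b in the frame of case_base between -0.01 and 0.01 m and z of case_b in the frame of case_base between 0.031 and 0.037 m and angle between the x axis of case_b and the x axis of case_base, either way round below 0.15 rad and angle between case_b's own z axis and vertical below 0.08 rad and linear speed of case_b below 0.03 m/s and contact force between the fingers and case_b below 0.1 N and height (world z) of case_base below 0.004 m and angle between case_base's own z axis and vertical below 0.06 rad and contact force between the fingers and case_base below 0.1 N))), for 0.2 s.
2. the other rests squarely on top: a column of three, let go (height (world z) of case_base below 0.004 m and angle between case_base's own z axis and vertical below 0.06 rad and contact force between the fingers and case_base below 0.1 N and ((x of case_a in the frame of case_base between -0.01 and 0.01 m and y of case_a in the frame of case_base between -0.01 and 0.01 m and z of case_a in the frame of case_base between 0.031 and 0.037 m and angle between the x axis of case_a and the x axis of case_base, either way round below 0.15 rad and angle between each of case_a, case_b's own z axis and vertical below 0.08 rad and linear speed of each of case_a, case_b below 0.03 m/s and contact force between the fingers and case_a below 0.1 N and x of case_b in the frame of case_a between -0.01 and 0.01 m and y of case_b in the frame of case_a between -0.01 and 0.01 m and z of case_b in the frame of case_a between 0.031 and 0.037 m and angle between the x axis of case_b and the x axis of case_a, either way round below 0.15 rad and contact force between the fingers and case_b below 0.1 N) or (x of case_b in the frame of case_base between -0.01 and 0.01 m and y of case_b in the frame of case_base between -0.01 and 0.01 m and z of case_b in the frame of case_base between 0.031 and 0.037 m and angle between the x axis of case_b and the x axis of case_base, either way round below 0.15 rad and angle between each of case_b, case_a's own z axis and vertical below 0.08 rad and linear speed of each of case_b, case_a below 0.03 m/s and contact force between the fingers and case_b below 0.1 N and x of case_a in the frame of case_b between -0.01 and 0.01 m and y of case_a in the frame of case_b between -0.01 and 0.01 m and z of case_a in the frame of case_b between 0.031 and 0.037 m and angle between the x axis of case_a and the x axis of case_b, either way round below 0.15 rad and contact force between the fingers and case_a below 0.1 N))), for 0.2 s.
At the end, for the whole second after the job is handed in: Upright column of three cases on the table, each within 10 mm and 0.15 rad of the one beneath, let go; the fingers grip the bolt head (over 5 N; grasp point within 12 mm sideways, 16 mm along the bolt, 25 mm in height of its centre) and it turns slower than 0.04 rad/s (all of step 2 and velocity of joint bolt between -0.04 and 0.04 rad/s and contact force between the fingers and bolt above 5 N and y of the grasp point in the frame of bolt_head between -0.012 and 0.012 m and z of the grasp point in the frame of bolt_head between -0.025 and 0.025 m and x of the grasp point in the frame of bolt_head between -0.016 and 0.016 m); the arm keeps its last pose, push and grip.
It fails at once if a case is dropped: moves faster than 0.5 m/s while out of the fingers ((linear speed of case_a above 0.5 m/s and contact force between the fingers and case_a below 0.1 N) or (linear speed of case_b above 0.5 m/s and contact force between the fingers and case_b below 0.1 N) or (linear speed of case_base above 0.5 m/s and contact force between the fingers and case_base below 0.1 N)).
It fails at once if a bystander is moved more than 30 mm (distance of any of mirror_mount, driver, spacer, lens_tube, solvent, screw_tray, wrench from where it was at the start of the episode above 0.03 m).
It also fails if it takes over 59 s, if anything falls off the work surface, if the arm or the gripper's body presses on something with over 40 N, if the wrist force passes 120 N, or if a joint passes its speed limit or range.

## Robot

A 6-joint arm with a two-finger parallel gripper is mounted at the origin on the work surface. World frame = base frame: x ahead of the robot, y to its left, z up, the work surface at z = 0. Lengths are in m, angles in rad, forces in N, time in s.
With the tool pointing down it reaches from about 0.375 to 0.75 m from the base axis. Payload 9 kg.
Tool frame: the origin (TCP) lies midway between the tips of the shut fingers; the grasp point (between the pads) lies 19 mm behind it; z points along the fingers, y is the direction in which the jaws open and shut (so a half turn about z gives the same grasp; the last joint's range is limited). The gripper opens to 85 mm and grips with 20 to 120 N. Pads are 22 mm wide; open, the fingers measure 114 mm over their backs; the gripper's body (76 mm by 85 mm) begins 54 mm behind the grasp point. The pads swing forward as they close: fully open they stand 13 mm farther back than shut.
Start: joints at [0.965, 0.104, 0.097, 1.564, 0, 1.353], TCP at [0.227, 0.555, 0.231] pointing down, gripper open.
Joint ranges: [-2.99, 2.99], [-0.84, 1.86], [-1.1, 1.16], [-1.84, 2.11], [-1.51, 1.56], [-3.14, 3.14]. Speed limits (rad/s): [2.22, 2.22, 2.57, 3.14, 3.14, 3.14].

## Interface

Orientations are given as a unit quaternion [w, x, y, z].
In Python, from cell import state, snapshot, calibration, close_job gives the robot as it stands. The module is installed in compiled form; this text tells all that it offers.
- The arm moves only by the shell command python3 -m handwheel 'ROWS' [FORCE]. ROWS is JSON, a list of rows, each an object of numbers: "tx", "ty", "tz": the shift along the tool's x, y, z in mm; "wx", "wy", "wz": the turn, a rotation vector about the tool's x, y, z in rad; "gripper": the finger opening in mm, from 0 to 85.4. A call has 1 to 5 rows; each row shifts and turns the commanded pose from where the row before left it, along the tool's axes as they then stand; what a row does not reach is not made up. A row lasts 1/10 s, in which the tool goes at most 50 mm and 8.59 degrees, less where a joint would pass 70% of its speed; a pose out of reach is approached as far as the arm can. A call with a gripper value outside its range is refused whole. The fingers move at their own pace and stop on an object; FORCE is the grip in N (left out, the last holds). Time passes only in rows, so rows that do not move let the fingers close. It gives the time, the measured TCP pose, the force and the opening at its end, in the units of the state.
- state(): the state, without advancing time (a new reading comes with each control period).
- snapshot(name): name is "scene" or "side" or "wrist"; returns the picture (400x640x3 uint8, red, green, blue); there is no depth.
- calibration(name): a dict with "intrinsics" (3x3 intrinsics, pixels), "k1" (the pictures are not rectified: a ray, as slopes to the right and down, at radius r is drawn at 1 + k1 r^2 times it, then the intrinsics apply), "R" (3x3) and "t" (3): a world point X has camera coordinates R X + t. Camera axes: x right, y down, z forward; pixel columns grow to the right and rows downward; lengths in m; the calibration is good to about 2 mm. A picture is of the moment at which its call begins: read the wrist's pose just before it. calibration takes no time and is no camera call; for the wrist camera it gives the pose at the moment of the call.
- close_job(): hands the job in, once; it reports no verdict.
The state is a dict: "t": time; "joint_pos": joint angles; "qd": joint speeds; "tau": joint torques, N m; "eef_pos": TCP position; "orientation": TCP orientation; "ft_force": force on the tool from outside, world axes, zero at the start; "moment": the same for the moment, N m; "opening": finger opening in m.
Only numpy, scipy, OpenCV 4.12 (cv2) and the standard library are available. Lean on these libraries where they do the work, as an engineer would, in place of code of your own. Each camera call takes 0.05 s, during which the arm holds its last target. There are 200 camera calls.

## Working session

There is one attempt and no reset: what is moved stays moved. The work goes in short steps, Python scripts to look and compute and a shell command to move; the robot and the scene stay as the last step left them, time stands still between calls to the robot, and variables do not carry over. Pictures are saved under pics/ and viewed, about 8 in all and at most 12, crops included, and the job is handed in when it is done.

```bash
mkdir -p pics
python3 - <<'E'
from cell import *
import cv2,numpy as np
for n in("scene","side"):
    im=snapshot(n); cv2.imwrite(f"pics/{n}0.png",im[:,:,::-1])
    c=calibration(n); print(n,np.round(c["intrinsics"],1).tolist(),c["k1"],np.round(c["R"],3).tolist(),np.round(c["t"],3))
s=state();print({k:np.round(v,3).tolist() for k,v in s.items()})
c=calibration("wrist");R=np.array(c["R"]);print(-R.T@np.array(c["t"]),R)
E
```

```text
scene [[464.2, 0.0, 326.8], [0.0, 464.2, 197.1], [0.0, 0.0, 1.0]] 0.028328947904639076 [[0.453, 0.891, 0.01], [0.501, -0.246, -0.83], [-0.737, 0.381, -0.558]] [-0.236 -0.197  1.735]
side [[404.5, 0.0, 315.0], [0.0, 404.5, 201.3], [0.0, 0.0, 1.0]] -0.0930370650400318 [[0.696, -0.718, -0.006], [-0.473, -0.452, -0.756], [0.54, 0.529, -0.654]] [-0.383  0.328  0.987]
{'t': 0.1, 'joint_pos': [0.965, 0.105, 0.097, 1.564, 0.0, 1.353], 'qd': [-0.001, -0.001, 0.004, 0.001, 0.0, -0.001], 'tau': [0.006, -55.821, 50.472, 0.013, -0.0, 0.0], 'eef_pos': [0.227, 0.555, 0.231], 'orientation': [-0.0, 0.193, 0.981, -0.001], 'ft_force': [-0.292, 0.007, 0.104], 'moment': [0.009, -0.03, 0.005], 'opening': 0.085}
[0.14648255 0.58789067 0.37342437] [[ 0.37948616  0.92519611 -0.00155264]
 [ 0.87425455 -0.35804136  0.32784961]
 [ 0.30276928 -0.12577179 -0.94472865]]
```

View pics/scene0.png

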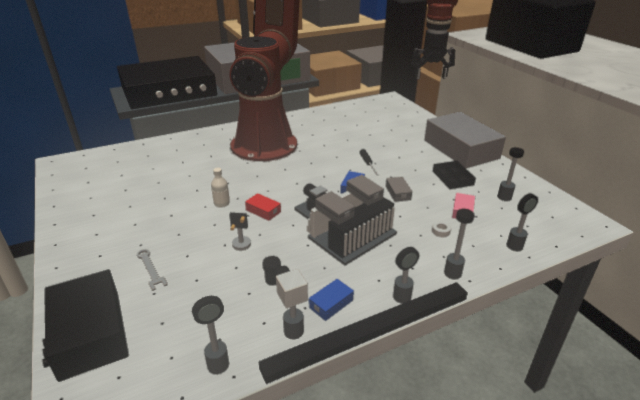

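View pics/side0.png

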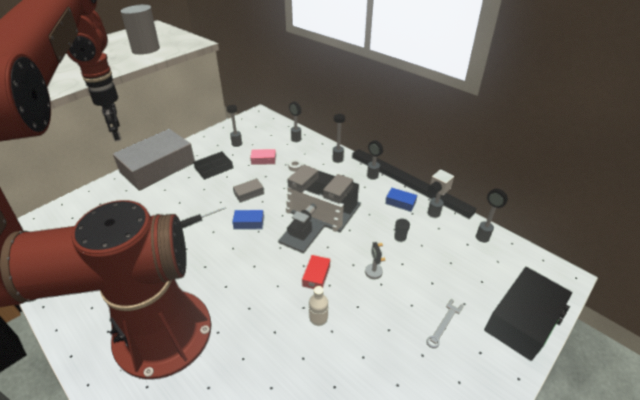

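Scene view: cases on the gap at about (337,206) and (365,187), grey foot case at (399,187); blue, red and pink are decoys. Side view: cases at (303,178) and (341,187), foot at (248,189).

```bash
cat > h.py <<'E'
from cell import *
import cv2,numpy as np
from scipy.spatial.transform import Rotation as Ro
def cal(n):
    c=calibration(n); return np.array(c["intrinsics"]),c["k1"],np.array(c["R"]),np.array(c["t"])
def ray(c,p):
    K,k,R,t=c; d=np.array([(p[0]-K[0,2])/K[0,0],(p[1]-K[1,2])/K[1,1]]); s=d.copy()
    for _ in range(20): s=d/(1+k*(s@s))
    return -R.T@t, R.T@np.array([s[0],s[1],1.])
def onz(c,p,z):
    o,d=ray(c,p); return o+d*(z-o[2])/d[2]
def proj(c,X):
    K,k,R,t=c; x=R@np.array(X)+t; s=x[:2]/x[2]; s=s*(1+k*(s@s)); return K[:2,:2]@s+K[:2,2]
def tool():
    s=state(); q=s["orientation"]; return np.array(s["eef_pos"]),Ro.from_quat([q[1],q[2],q[3],q[0]]).as_matrix()
def rect(c,poly,z):
    "min-area rectangle of pixel contour cast on plane z -> centre, sizes, long-axis angle"
    P=np.array([onz(c,p,z)[:2] for p in poly],np.float32)*1000
    (cx,cy),(w,h),a=cv2.minAreaRect(P)
    if w<h: w,h,a=h,w,a+90
    return np.array([cx,cy])/1000,(w,h),np.deg2rad((a+90)%180-90)
E
python3 - <<'E'
from h import *
S,D=cal("scene"),cal("side")
for n,a,b,z in(("A/B1",(337,204),(303,176),.134),("A/B2",(365,186),(341,185),.134),("base",(399,185),(248,187),.034)):
    print(n,onz(S,a,z),onz(D,b,z))
# swap check
print(onz(S,(337,204),.134),onz(D,(341,185),.134));print(onz(S,(365,186),.134),onz(D,(303,176),.134))
p,T=tool();W=cal("wrist");print("cam in tool",T.T@(-W[2].T@W[3]-p),"axis",T.T@W[2][2]);print(T)
im=lambda f,x,y,w,h:cv2.resize(cv2.imread(f)[y:y+h,x:x+w],None,fx=4,fy=4,interpolation=2)
a=im("pics/scene0.png",290,150,140,75);b=im("pics/side0.png",225,140,140,75)
cv2.imwrite("pics/crop0.png",np.vstack([a,b]))
E
```

```text
A/B1 [ 0.63425441 -0.03051043  0.134     ] [0.573904   0.07322138 0.134     ]
A/B2 [0.5923408  0.07734827 0.134     ] [ 0.62144809 -0.04094715  0.134     ]
base [0.50149443 0.26105388 0.034     ] [0.49251635 0.25999096 0.034     ]
[ 0.63425441 -0.03051043  0.134     ] [ 0.62144809 -0.04094715  0.134     ]
[0.5923408  0.07734827 0.134     ] [0.573904   0.07322138 0.134     ]
cam in tool [ 0.08664677 -0.00023819 -0.14279498] axis [-3.28114594e-01 -8.67502437e-04  9.44637529e-01]
[[-9.25757199e-01  3.78117871e-01 -6.95664434e-04]
 [ 3.78118405e-01  9.25756749e-01 -9.55420802e-04]
 [ 2.82754365e-04 -1.14753121e-03 -9.99999302e-01]]
```

View pics/crop0.png

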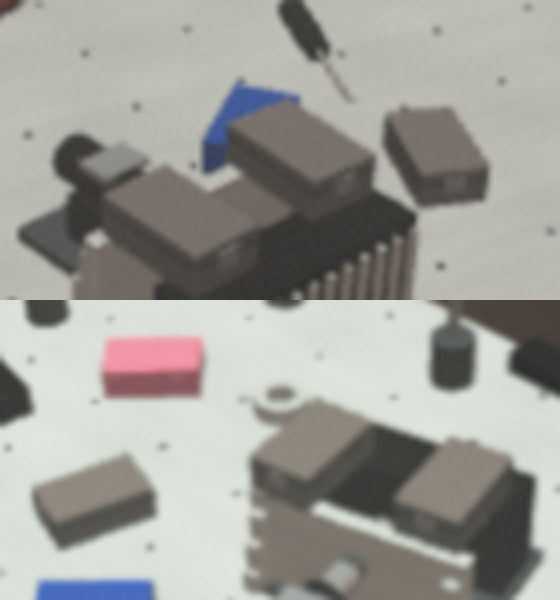

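Crop: all three grey cases show clearly (top corners readable); the blue decoy sits behind the bracket and the pink one beyond. I cast the top corners onto their planes.

Run:
```python
from h import *
S,D=cal("scene"),cal("side")
f=lambda L,ox,oy:[(ox+x/4,oy+y/4) for x,y in L]
d={"B":([(104,197),(168,166),(256,220),(190,262)],[(395,197),(460,138),(512,160),(460,224)],.134),
"A":([(228,125),(290,103),(375,158),(318,190)],[(252,160),(320,100),(372,127),(305,173)],.134),
"base":([(386,118),(450,108),(488,168),(423,178)],[(33,192),(128,155),(155,187),(58,222)],.034)}
for k,(a,b,z) in d.items():
    print(k,rect(S,f(a,290,150),z),rect(D,f(b,225,140),z))
```

```text
B (array([ 0.62781927, -0.03380453]), (88.48439025878906, 62.29337692260742), np.float64(0.25748876196923354)) (array([ 0.61889539, -0.03859139]), (88.58489227294922, 56.209686279296875), np.float64(0.1485480463246095))
A (array([0.59355328, 0.08000038]), (96.56781005859375, 55.86473846435547), np.float64(0.1439271455829426)) (array([0.57885486, 0.07423309]), (92.58871459960938, 54.4750862121582), np.float64(0.1940052433655494))
base (array([0.50419144, 0.26004449]), (91.9691162109375, 55.04784393310547), np.float64(-0.2546824892600762)) (array([0.49321472, 0.25700916]), (90.65653991699219, 52.52703094482422), np.float64(-0.21124673135504732))
```

```bash
python3 -m handwheel '[{"tx":-45,"ty":-21.5},{"tx":-45,"ty":-21.5},{"tx":-45,"ty":-21.5},{"tx":-45,"ty":-21.5},{"tx":-45,"ty":-21.5}]' 30; python3 -m handwheel '[{"tx":-45,"ty":-21.5},{"tx":-45,"ty":-21.5},{"tx":-45,"ty":-21.5},{"wz":-0.14},{}]'
cat > look.py <<'E'
import sys; from h import *
n=sys.argv[1]; W=cal("wrist"); p,T=tool(); im=snapshot("wrist"); np.savez(f"pics/{n}.npz",K=W[0],k=W[1],R=W[2],t=W[3],p=p,T=T)
cv2.imwrite(f"pics/{n}.png",im[:,:,::-1]); s=state(); print(s["t"],p,"yaw x",np.arctan2(T[1,0],T[0,0]),np.round(s["joint_pos"],2),s["opening"],np.round(s["ft_force"],1))
E
python3 look.py w1
```

```text
0.15 [0.22668714 0.555212   0.23060471] yaw x 2.753829679028137 [ 0.97  0.1   0.1   1.56 -0.    1.35] 0.08537175618455492 [-1.4 -0.2  0.3]$[0]: bad value
$[0]: bad value
```

View pics/w1.png

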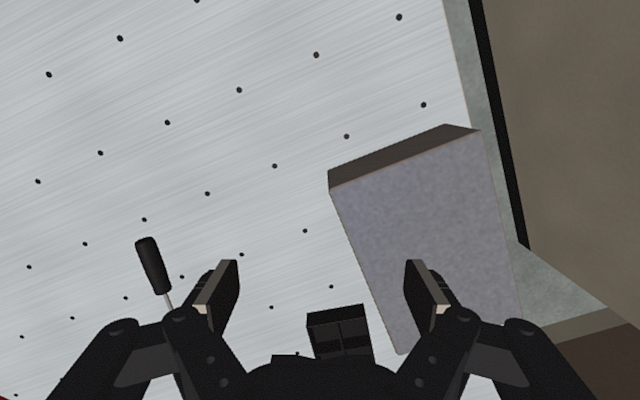

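The picture shows the driver, the grey box and the open fingers at the bottom; the move was refused, so I'll give all keys.

```bash
python3 -m handwheel '[{"tx":-45,"ty":-21.5,"tz":0,"wx":0,"wy":0,"wz":0,"gripper":85},{"tx":-45,"ty":-21.5,"tz":0,"wx":0,"wy":0,"wz":0,"gripper":85},{"tx":-45,"ty":-21.5,"tz":0,"wx":0,"wy":0,"wz":0,"gripper":85},{"tx":-45,"ty":-21.5,"tz":0,"wx":0,"wy":0,"wz":0,"gripper":85},{"tx":-45,"ty":-21.5,"tz":0,"wx":0,"wy":0,"wz":0,"gripper":85}]' 30 && python3 -m handwheel '[{"tx":-45,"ty":-21.5,"tz":0,"wx":0,"wy":0,"wz":0,"gripper":85},{"tx":-45,"ty":-21.5,"tz":0,"wx":0,"wy":0,"wz":0,"gripper":85},{"tx":-45,"ty":-21.5,"tz":0,"wx":0,"wy":0,"wz":-0.14,"gripper":85},{"tx":0,"ty":0,"tz":0,"wx":0,"wy":0,"wz":0,"gripper":85}]' && python3 look.py w2
```

```text
t: 0.65
eef_pos: [0.3954, 0.3692, 0.2312]
orientation: [-0.0, 0.193, 0.981, 0.0]
ft_force: [0.0, 1.3, 0.2]
opening: 0.0853
t: 1.05
eef_pos: [0.4977, 0.2564, 0.2305]
orientation: [0.0, 0.124, 0.992, -0.001]
ft_force: [-0.8, -0.2, -0.8]
opening: 0.0849
1.1 [0.49773291 0.25635679 0.23049152] yaw x 2.8929341833383133 [ 0.25 -0.02 -0.03  1.56 -0.    0.5 ] 0.08497222380047761 [-0. -0.  0.]
```

View pics/w2.png

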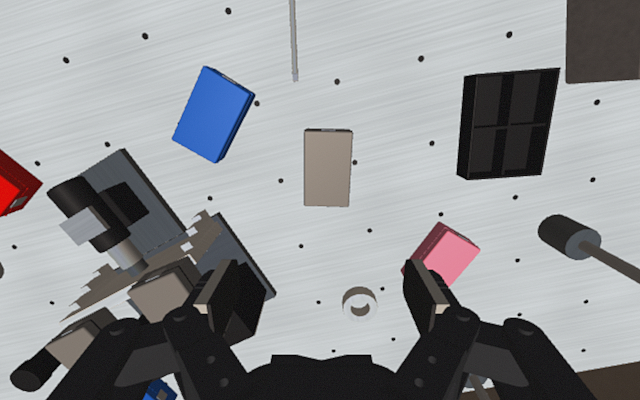

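Wrist view: the foot case is centred at (328,168), blue at (213,115), tray at (508,123); fingers overlap case A at about (165,290).

```bash
cat > seg.py <<'E'
import sys; from h import *
# seg.py pic seedx seedy z : flood-fill top face, cast on plane z, give pose and tool-frame offsets
n=sys.argv[1];x,y=int(sys.argv[2]),int(sys.argv[3]);z=float(sys.argv[4]);tol=int(sys.argv[5]) if len(sys.argv)>5 else 12
d=np.load(f"pics/{n}.npz");c=(d["K"],float(d["k"]),d["R"],d["t"]);im=cv2.medianBlur(cv2.imread(f"pics/{n}.png"),5)
m=np.zeros((im.shape[0]+2,im.shape[1]+2),np.uint8)
cv2.floodFill(im,m,(x,y),0,(tol,)*3,(tol,)*3,4|cv2.FLOODFILL_FIXED_RANGE|cv2.FLOODFILL_MASK_ONLY|(255<<8))
m=cv2.morphologyEx(m[1:-1,1:-1],cv2.MORPH_OPEN,np.ones((5,5)))
C=max(cv2.findContours(m,0,2)[0],key=cv2.contourArea)[:,0]
r,s,a=rect(c,C,z);T=d["T"];o=T.T@np.append(r-d["p"][:2],0)
ty=np.arctan2(T[1,0],T[0,0]);dy=(a-ty+np.pi/2)%np.pi-np.pi/2
print("centre",r,"size",np.round(s,1),"yaw",round(float(a),3),"| tool mm",np.round(o*1000,1),"wz",round(-float(dy),3),"bbox",cv2.boundingRect(C))
E
python3 seg.py w2 328 168 .034; python3 seg.py w2 328 168 .034 20
```

```text
centre [0.49251422 0.26499661] size [89.6 55.5] yaw -0.269 | tool mm [ 7.2  7.1 -0. ] wz 0.021 bbox (304, 132, 49, 75)
centre [0.492427   0.26505368] size [89.8 55.6] yaw -0.269 | tool mm [ 7.3  7.1 -0. ] wz 0.021 bbox (304, 132, 49, 75)
```

```bash
python3 -m handwheel '[{"tx":-31.6,"ty":-29,"tz":-4,"wx":0,"wy":0,"wz":0,"gripper":85},{"tx":-31.6,"ty":-29,"tz":-4,"wx":0,"wy":0,"wz":0,"gripper":85},{"tx":-31.6,"ty":-29,"tz":-4,"wx":0,"wy":0,"wz":0,"gripper":85},{"tx":-31.6,"ty":-29,"tz":-4,"wx":0,"wy":0,"wz":0,"gripper":85},{"tx":-31.6,"ty":-29,"tz":-4,"wx":0,"wy":0,"wz":0,"gripper":85}]' && python3 -m handwheel '[{"tx":0,"ty":0,"tz":0,"wx":0,"wy":0,"wz":-0.14,"gripper":85},{"tx":0,"ty":0,"tz":0,"wx":0,"wy":0,"wz":-0.14,"gripper":85},{"tx":0,"ty":0,"tz":0,"wx":0,"wy":0,"wz":-0.14,"gripper":85},{"tx":0,"ty":0,"tz":0,"wx":0,"wy":0,"wz":0,"gripper":85}]' && python3 look.py w3
```

```text
t: 1.6
eef_pos: [0.6121, 0.081, 0.2515]
orientation: [-0.0, 0.125, 0.992, 0.0]
ft_force: [0.3, 0.3, 0.1]
opening: 0.0848
t: 2.0
eef_pos: [0.6114, 0.0823, 0.2512]
orientation: [-0.0, -0.086, 0.996, 0.0]
ft_force: [-0.3, -1.1, 0.3]
opening: 0.0849
2.05 [0.61138671 0.08226886 0.25118023] yaw x -2.9696892835751156 [-0.08  0.16  0.2   1.61  0.   -0.25] 0.08507942745712142 [-0.3 -0.9 -0.2]
```

View pics/w3.png

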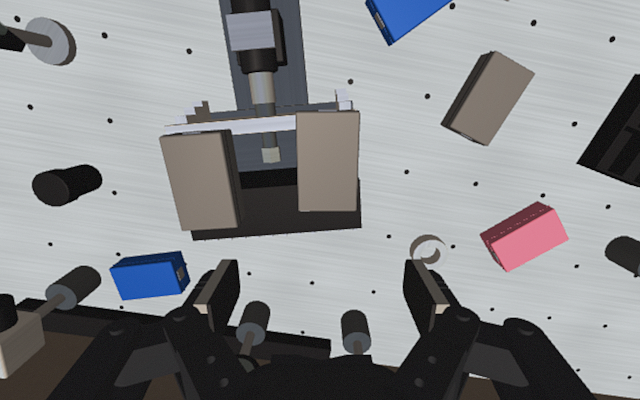

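Very clear view: case A top at (328,160), case B at (203,183), bolt head at (271,155), foot at (490,98).

```bash
python3 seg.py w3 328 160 .134;python3 seg.py w3 203 185 .134;python3 seg.py w3 490 98 .034
python3 - <<'E'
from h import *
d=np.load("pics/w3.npz");c=(d["K"],float(d["k"]),d["R"],d["t"])
print("bolt",onz(c,(271,155),.073)); a,b=onz(c,(193,240),.1),onz(c,(361,227),.1);print("laser rear edge",a,b,np.linalg.norm(a-b),np.arctan2(*(b-a)[:2]*[-1,1]))
E
```

```text
centre [0.57911725 0.0834489 ] size [88.9 54.5] yaw 0.173 | tool mm [31.6  6.7  0. ] wz -0.001 bbox (297, 113, 63, 98)
centre [ 0.61788574 -0.03061423] size [89.1 53.6] yaw 0.238 | tool mm [  12.9 -112.3   -0. ] wz -0.066 bbox (160, 134, 75, 96)
centre [0.49326709 0.26442783] size [91.6 53.9] yaw -0.271 | tool mm [8.520e+01 1.997e+02 1.000e-01] wz 0.443 bbox (453, 53, 80, 92)
bolt [0.59211188 0.02347669 0.073     ]
laser rear edge [ 0.69656078 -0.04804292  0.1       ] [0.64906542 0.13422166 0.1       ] 0.18835123031465154 0.254915650054375
```

```bash
python3 -m handwheel '[{"tx":31.6,"ty":6.7,"tz":0,"wx":0,"wy":0,"wz":0,"gripper":85},{"tx":0,"ty":0,"tz":40,"wx":0,"wy":0,"wz":0,"gripper":85},{"tx":0,"ty":0,"tz":45,"wx":0,"wy":0,"wz":0,"gripper":85},{"tx":0,"ty":0,"tz":45,"wx":0,"wy":0,"wz":0,"gripper":85},{"tx":0,"ty":0,"tz":24,"wx":0,"wy":0,"wz":0,"gripper":85}]' && python3 -m handwheel '[{"tx":0,"ty":0,"tz":0,"wx":0,"wy":0,"wz":0,"gripper":85},{"tx":0,"ty":0,"tz":0,"wx":0,"wy":0,"wz":0,"gripper":85}]' && python3 -m handwheel '[{"tx":0,"ty":0,"tz":0,"wx":0,"wy":0,"wz":0,"gripper":40},{"tx":0,"ty":0,"tz":0,"wx":0,"wy":0,"wz":0,"gripper":40},{"tx":0,"ty":0,"tz":0,"wx":0,"wy":0,"wz":0,"gripper":40},{"tx":0,"ty":0,"tz":0,"wx":0,"wy":0,"wz":0,"gripper":40},{"tx":0,"ty":0,"tz":0,"wx":0,"wy":0,"wz":0,"gripper":40}]' 30
```

```text
t: 2.55
eef_pos: [0.5771, 0.0834, 0.0932]
orientation: [-0.002, -0.083, 0.997, 0.0]
ft_force: [-0.1, 0.2, 0.3]
opening: 0.0847
t: 2.75
eef_pos: [0.5795, 0.0829, 0.0982]
orientation: [0.0, -0.084, 0.996, 0.0]
ft_force: [0.1, 0.3, 0.8]
opening: 0.0852
t: 3.25
eef_pos: [0.5808, 0.0825, 0.0995]
orientation: [0.002, -0.085, 0.996, -0.0]
ft_force: [-1.6, 0.6, 7.7]
opening: 0.0557
```

```bash
python3 -m handwheel '[{"tx":0,"ty":0,"tz":-10,"wx":0,"wy":0,"wz":0,"gripper":40},{"tx":0,"ty":0,"tz":-30,"wx":0,"wy":0,"wz":0,"gripper":40},{"tx":0,"ty":0,"tz":-40,"wx":0,"wy":0,"wz":0,"gripper":40},{"tx":0,"ty":0,"tz":-30,"wx":0,"wy":0,"wz":0,"gripper":40}]' && python3 -m handwheel '[{"tx":11,"ty":39,"tz":0,"wx":0,"wy":0,"wz":0,"gripper":40},{"tx":11,"ty":39,"tz":0,"wx":0,"wy":0,"wz":0,"gripper":40},{"tx":11,"ty":39,"tz":0,"wx":0,"wy":0,"wz":0,"gripper":40},{"tx":11,"ty":39,"tz":0,"wx":0,"wy":0,"wz":0,"gripper":40},{"tx":11,"ty":39,"tz":0,"wx":0,"wy":0,"wz":0,"gripper":40}]' && python3 -m handwheel '[{"tx":0,"ty":0,"tz":0,"wx":0,"wy":0,"wz":0.11,"gripper":40},{"tx":0,"ty":0,"tz":0,"wx":0,"wy":0,"wz":0.11,"gripper":40},{"tx":0,"ty":0,"tz":0,"wx":0,"wy":0,"wz":0.11,"gripper":40},{"tx":0,"ty":0,"tz":0,"wx":0,"wy":0,"wz":0.11,"gripper":40},{"tx":0,"ty":0,"tz":0,"wx":0,"wy":0,"wz":0,"gripper":40}]' && python3 look.py w4
```

```text
t: 3.65
eef_pos: [0.5797, 0.0823, 0.2104]
orientation: [0.001, -0.085, 0.996, -0.0]
ft_force: [0.8, -0.9, -2.8]
opening: 0.0557
t: 4.15
eef_pos: [0.4915, 0.2666, 0.2082]
orientation: [0.0, -0.085, 0.996, 0.0]
ft_force: [0.3, 0.5, -2.0]
opening: 0.0558
t: 4.65
eef_pos: [0.4924, 0.2653, 0.208]
orientation: [0.0, 0.136, 0.991, 0.0]
ft_force: [-0.8, -0.3, -1.0]
opening: 0.0555
4.7 [0.4923818  0.26531851 0.20802754] yaw x 2.8697403258619607 [ 0.26 -0.02 -0.08  1.52 -0.    0.53] 0.05585715245281075 [ 0.2 -0.  -1.7]
```

View pics/w4.png

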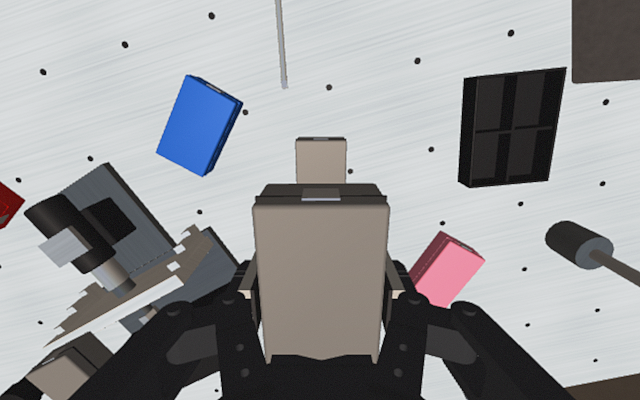

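The case is held squarely, its near top edge at row 205 (253–390), with the foot case's near edge at row 140 (296–347).

Run:
```python
from h import *
d=np.load("pics/w4.npz");c=(d["K"],float(d["k"]),d["R"],d["t"]);T,p=d["T"],d["p"]
for n,q,z in(("heldL",(253,205),.2425),("heldR",(390,205),.2425),("baseL",(296,140),.034),("baseR",(347,139),.034)):
    print(n,np.round(T.T@(onz(c,q,z)-p)*1000,1))
# predicted base top outline at w4 for measured base pose
im=cv2.imread("pics/w4.png");print([im[r,321].tolist() for r in range(134,146)],[im[r,321].tolist() for r in range(198,210)])
```

```text
heldL [ 47.4 -27.  -34.5]
heldR [ 47.3  27.2 -34.5]
baseL [ 46. -27. 174.]
baseR [ 47.   27.7 174. ]
[[215, 214, 209], [225, 224, 220], [186, 186, 183], [96, 98, 100], [103, 100, 103], [101, 97, 97], [81, 86, 92], [117, 127, 137], [143, 154, 165], [145, 156, 169], [143, 154, 166], [142, 154, 166]] [[158, 146, 143], [195, 178, 173], [131, 121, 120], [39, 45, 48], [50, 54, 57], [52, 54, 58], [65, 70, 74], [85, 89, 96], [97, 105, 113], [108, 116, 124], [116, 126, 134], [126, 135, 145]]
```

```bash
python3 -m handwheel '[{"tx":0,"ty":0,"tz":35,"wx":0,"wy":0,"wz":0,"gripper":40},{"tx":0,"ty":0,"tz":45,"wx":0,"wy":0,"wz":0,"gripper":40},{"tx":0,"ty":0,"tz":45,"wx":0,"wy":0,"wz":0,"gripper":40},{"tx":0,"ty":0,"tz":30,"wx":0,"wy":0,"wz":0,"gripper":40},{"tx":0,"ty":0,"tz":10,"wx":0,"wy":0,"wz":0,"gripper":40}]' && python3 -m handwheel '[{"tx":0,"ty":0,"tz":2,"wx":0,"wy":0,"wz":0,"gripper":40},{"tx":0,"ty":0,"tz":1,"wx":0,"wy":0,"wz":0,"gripper":40},{"tx":0,"ty":0,"tz":0,"wx":0,"wy":0,"wz":0,"gripper":40}]'; python3 -m handwheel '[{"tx":0,"ty":0,"tz":1,"wx":0,"wy":0,"wz":0,"gripper":40},{"tx":0,"ty":0,"tz":1,"wx":0,"wy":0,"wz":0,"gripper":40},{"tx":0,"ty":0,"tz":0,"wx":0,"wy":0,"wz":0,"gripper":40}]'
```

```text
t: 5.2
eef_pos: [0.4899, 0.2646, 0.0388]
orientation: [-0.002, 0.133, 0.991, -0.001]
ft_force: [-0.6, -0.7, -1.1]
opening: 0.0554
t: 5.5
eef_pos: [0.4938, 0.2657, 0.0415]
orientation: [0.001, 0.134, 0.991, 0.001]
ft_force: [-0.0, -0.2, -1.2]
opening: 0.0555
t: 5.8
eef_pos: [0.4925, 0.2654, 0.0377]
orientation: [0.0, 0.135, 0.991, 0.0]
ft_force: [-1.1, -0.3, -0.7]
opening: 0.0554
```

```bash
for i in 1 2 3; do python3 -m handwheel '[{"tx":0,"ty":0,"tz":1,"wx":0,"wy":0,"wz":0,"gripper":40},{"tx":0,"ty":0,"tz":0,"wx":0,"wy":0,"wz":0,"gripper":40}]'|egrep 'pos|for'; done
```

```text
eef_pos: [0.4923, 0.2653, 0.0362]
ft_force: [0.2, 0.1, -1.2]
eef_pos: [0.4923, 0.2653, 0.0352]
ft_force: [-0.4, 0.7, -1.9]
eef_pos: [0.4922, 0.2653, 0.0342]
ft_force: [0.6, -0.2, -2.1]
```

```bash
for i in 1 2; do python3 -m handwheel '[{"tx":0,"ty":0,"tz":0.7,"wx":0,"wy":0,"wz":0,"gripper":40},{"tx":0,"ty":0,"tz":0,"wx":0,"wy":0,"wz":0,"gripper":40}]'|egrep 'pos|for'; done
```

```text
eef_pos: [0.4924, 0.2653, 0.0337]
ft_force: [1.4, -0.5, -1.6]
eef_pos: [0.4924, 0.2654, 0.0336]
ft_force: [-3.5, -1.0, 5.3]
```

Contact (force up to +5 N). Release, rise, look.

```bash
python3 -m handwheel '[{"tx":0,"ty":0,"tz":0,"wx":0,"wy":0,"wz":0,"gripper":60},{"tx":0,"ty":0,"tz":0,"wx":0,"wy":0,"wz":0,"gripper":70},{"tx":0,"ty":0,"tz":0,"wx":0,"wy":0,"wz":0,"gripper":85},{"tx":0,"ty":0,"tz":0,"wx":0,"wy":0,"wz":0,"gripper":85}]' && python3 -m handwheel '[{"tx":0,"ty":0,"tz":0,"wx":0,"wy":0,"wz":0,"gripper":85},{"tx":0,"ty":0,"tz":-15,"wx":0,"wy":0,"wz":0,"gripper":85},{"tx":0,"ty":0,"tz":-40,"wx":0,"wy":0,"wz":0,"gripper":85},{"tx":0,"ty":0,"tz":-45,"wx":0,"wy":0,"wz":0,"gripper":85},{"tx":0,"ty":0,"tz":-45,"wx":0,"wy":0,"wz":0,"gripper":85}]' && python3 -m handwheel '[{"tx":-5,"ty":0,"tz":-40,"wx":0,"wy":0,"wz":0,"gripper":85},{"tx":0,"ty":0,"tz":0,"wx":0,"wy":0,"wz":0,"gripper":85},{"tx":0,"ty":0,"tz":0,"wx":0,"wy":0,"wz":0,"gripper":85}]' && python3 look.py w5; python3 seg.py w5 325 180 .068
```

```text
t: 7.2
eef_pos: [0.4924, 0.2653, 0.0328]
orientation: [0.0, 0.135, 0.991, 0.0]
ft_force: [-0.3, -0.4, 0.7]
opening: 0.0846
t: 7.7
eef_pos: [0.492, 0.2652, 0.1807]
orientation: [0.0, 0.135, 0.991, 0.0]
ft_force: [0.7, 0.0, 0.1]
opening: 0.0847
t: 8.0
eef_pos: [0.4979, 0.2641, 0.2198]
orientation: [0.001, 0.135, 0.991, 0.001]
ft_force: [-0.4, -0.8, 0.1]
opening: 0.085
8.05 [0.49789501 0.26411344 0.21979663] yaw x 2.8713938704889825 [ 0.26 -0.01 -0.05  1.54  0.    0.53] 0.0853565080112622 [ 0.2 -0.  -0.6]
centre [0.49080328 0.26552576] size [88.6 55.4] yaw -0.268 | tool mm [ 7.2 -0.5 -0. ] wz -0.003 bbox (293, 137, 55, 83)
```

View pics/w5.png

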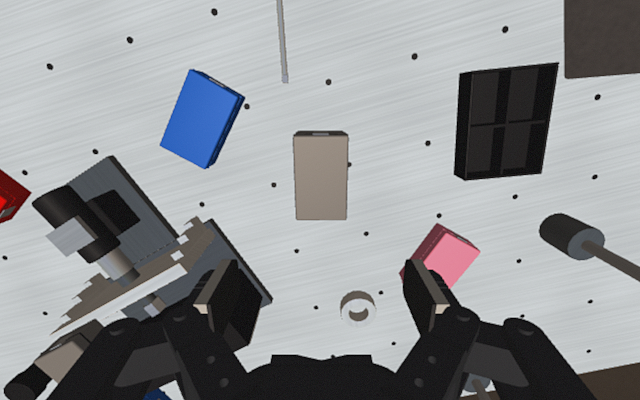

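Case A rests squarely on the foot (within about 2 mm). Now to case B.

```bash
python3 -m handwheel '[{"tx":-31.5,"ty":-34,"tz":-6,"wx":0,"wy":0,"wz":0,"gripper":85},{"tx":-31.5,"ty":-34,"tz":-6,"wx":0,"wy":0,"wz":0,"gripper":85},{"tx":-31.5,"ty":-34,"tz":-6,"wx":0,"wy":0,"wz":0,"gripper":85},{"tx":-31.5,"ty":-34,"tz":-6,"wx":0,"wy":0,"wz":0,"gripper":85},{"tx":-31.5,"ty":-34,"tz":-6,"wx":0,"wy":0,"wz":0,"gripper":85}]' && python3 -m handwheel '[{"tx":-31.5,"ty":-34,"tz":0,"wx":0,"wy":0,"wz":0,"gripper":85},{"tx":-31.5,"ty":-34,"tz":0,"wx":0,"wy":0,"wz":-0.13,"gripper":85},{"tx":0,"ty":0,"tz":0,"wx":0,"wy":0,"wz":-0.13,"gripper":85},{"tx":0,"ty":0,"tz":0,"wx":0,"wy":0,"wz":-0.13,"gripper":85},{"tx":0,"ty":0,"tz":0,"wx":0,"wy":0,"wz":-0.12,"gripper":85}]' && python3 -m handwheel '[{"tx":0,"ty":0,"tz":0,"wx":0,"wy":0,"wz":0,"gripper":85},{"tx":0,"ty":0,"tz":0,"wx":0,"wy":0,"wz":0,"gripper":85}]' && python3 look.py w6; python3 seg.py w6 325 180 .134
```

```text
t: 8.55
eef_pos: [0.6033, 0.0565, 0.2465]
orientation: [-0.001, 0.135, 0.991, 0.0]
ft_force: [0.9, 0.7, -0.0]
opening: 0.0849
t: 9.05
eef_pos: [0.6453, -0.0246, 0.2457]
orientation: [-0.002, -0.122, 0.993, 0.001]
ft_force: [-0.2, 0.9, -0.1]
opening: 0.0846
t: 9.25
eef_pos: [0.6456, -0.024, 0.2467]
orientation: [-0.001, -0.118, 0.993, 0.0]
ft_force: [0.4, 0.5, 0.5]
opening: 0.0851
9.3 [ 0.645594   -0.024013    0.24672942] yaw x -2.9050876568860926 [-0.24  0.26  0.29  1.61  0.   -0.48] 0.08468424421879865 [0.1 1.3 0.1]
centre [ 0.61750049 -0.03159107] size [90.8 55.3] yaw 0.241 | tool mm [29.1 -0.8  0. ] wz -0.005 bbox (287, 115, 65, 101)
```

View pics/w6.png

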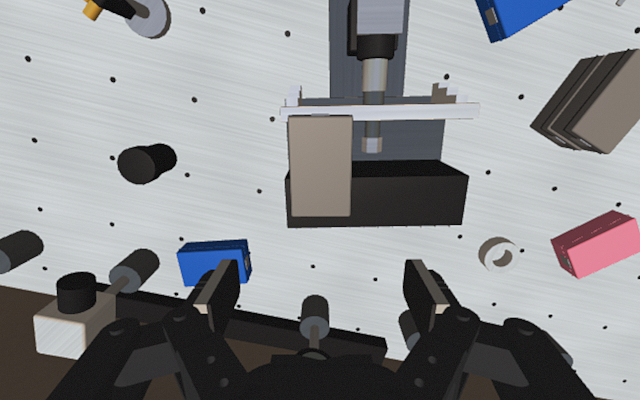

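Case B at (320,165), bolt head at (372,144), two-high stack at (595,100). Grasp B.

```bash
python3 -m handwheel '[{"tx":29,"ty":-0.8,"tz":0,"wx":0,"wy":0,"wz":0,"gripper":85},{"tx":0,"ty":0,"tz":40,"wx":0,"wy":0,"wz":0,"gripper":85},{"tx":0,"ty":0,"tz":45,"wx":0,"wy":0,"wz":0,"gripper":85},{"tx":0,"ty":0,"tz":40,"wx":0,"wy":0,"wz":0,"gripper":85},{"tx":0,"ty":0,"tz":22,"wx":0,"wy":0,"wz":0,"gripper":85}]' && python3 -m handwheel '[{"tx":0,"ty":0,"tz":0,"wx":0,"wy":0,"wz":0,"gripper":85},{"tx":0,"ty":0,"tz":0,"wx":0,"wy":0,"wz":0,"gripper":85}]' && python3 -m handwheel '[{"tx":0,"ty":0,"tz":0,"wx":0,"wy":0,"wz":0,"gripper":40},{"tx":0,"ty":0,"tz":0,"wx":0,"wy":0,"wz":0,"gripper":40},{"tx":0,"ty":0,"tz":0,"wx":0,"wy":0,"wz":0,"gripper":40},{"tx":0,"ty":0,"tz":0,"wx":0,"wy":0,"wz":0,"gripper":40},{"tx":0,"ty":0,"tz":0,"wx":0,"wy":0,"wz":0,"gripper":40}]' 30 && python3 -m handwheel '[{"tx":0,"ty":0,"tz":-10,"wx":0,"wy":0,"wz":0,"gripper":40},{"tx":0,"ty":0,"tz":-30,"wx":0,"wy":0,"wz":0,"gripper":40},{"tx":0,"ty":0,"tz":-45,"wx":0,"wy":0,"wz":0,"gripper":40},{"tx":0,"ty":0,"tz":-35,"wx":0,"wy":0,"wz":0,"gripper":40}]'
```

```text
t: 9.8
eef_pos: [0.616, -0.0312, 0.0967]
orientation: [-0.002, -0.118, 0.993, 0.001]
ft_force: [-0.4, 0.3, 0.0]
opening: 0.0854
t: 10.0
eef_pos: [0.6182, -0.0318, 0.1016]
orientation: [0.0, -0.119, 0.993, 0.0]
ft_force: [0.1, -0.4, 1.7]
opening: 0.0848
t: 10.5
eef_pos: [0.6194, -0.0321, 0.103]
orientation: [0.002, -0.12, 0.993, -0.0]
ft_force: [-1.3, 2.0, 6.8]
opening: 0.0555
t: 10.9
eef_pos: [0.6182, -0.0319, 0.2239]
orientation: [0.001, -0.12, 0.993, -0.0]
ft_force: [1.4, 0.1, -1.3]
opening: 0.0554
```

```bash
python3 -m handwheel '[{"tx":7.6,"ty":45.5,"tz":0,"wx":0,"wy":0,"wz":0,"gripper":40},{"tx":7.6,"ty":45.5,"tz":0,"wx":0,"wy":0,"wz":0,"gripper":40},{"tx":7.6,"ty":45.5,"tz":0,"wx":0,"wy":0,"wz":0,"gripper":40},{"tx":7.6,"ty":45.5,"tz":0,"wx":0,"wy":0,"wz":0,"gripper":40},{"tx":7.6,"ty":45.5,"tz":0,"wx":0,"wy":0,"wz":0,"gripper":40}]' && python3 -m handwheel '[{"tx":7.6,"ty":45.5,"tz":0,"wx":0,"wy":0,"wz":0,"gripper":40},{"tx":7.6,"ty":45.5,"tz":0,"wx":0,"wy":0,"wz":0.127,"gripper":40},{"tx":0,"ty":0,"tz":0,"wx":0,"wy":0,"wz":0.127,"gripper":40},{"tx":0,"ty":0,"tz":0,"wx":0,"wy":0,"wz":0.127,"gripper":40},{"tx":0,"ty":0,"tz":0,"wx":0,"wy":0,"wz":0.127,"gripper":40}]' && python3 -m handwheel '[{"tx":0,"ty":0,"tz":0,"wx":0,"wy":0,"wz":0,"gripper":40},{"tx":0,"ty":0,"tz":0,"wx":0,"wy":0,"wz":0,"gripper":40}]' && python3 look.py w7
python3 - <<'E'
from h import *
d=np.load("pics/w7.npz");p,T=d["p"],d["T"];print("to target",T.T@(np.array([.4922,.2654,p[2]])-p)*1000)
im=cv2.imread("pics/w7.png");print([int(im[r,321].sum()) for r in range(130,230,2)])
cv2.imwrite("pics/w7c.png",im[110:300,220:420])
E
```

```text
t: 11.4
eef_pos: [0.5263, 0.1815, 0.2218]
orientation: [0.0, -0.119, 0.993, 0.0]
ft_force: [0.3, -0.2, -1.6]
opening: 0.0554
t: 11.9
eef_pos: [0.4905, 0.2654, 0.2217]
orientation: [0.0, 0.136, 0.991, 0.0]
ft_force: [-0.4, -0.1, -2.4]
opening: 0.0552
t: 12.1
eef_pos: [0.4909, 0.2648, 0.2214]
orientation: [0.0, 0.132, 0.991, 0.0]
ft_force: [0.1, 0.3, -1.6]
opening: 0.0554
12.15 [0.49086149 0.26476808 0.22136796] yaw x 2.8770168481448786 [ 0.26 -0.03 -0.06  1.54  0.    0.52] 0.0555695483248243 [-0.6 -0.1 -1.6]
to target [-1.12669065e+00  9.59954689e-01  5.04422906e-04]
[646, 644, 641, 513, 240, 324, 281, 449, 467, 465, 464, 464, 460, 464, 456, 457, 457, 453, 459, 456, 454, 453, 451, 449, 450, 445, 431, 141, 164, 210, 224, 223, 225, 193, 550, 176, 166, 269, 350, 411, 424, 421, 424, 420, 418, 426, 420, 420, 420, 419]
```

View pics/w7.png

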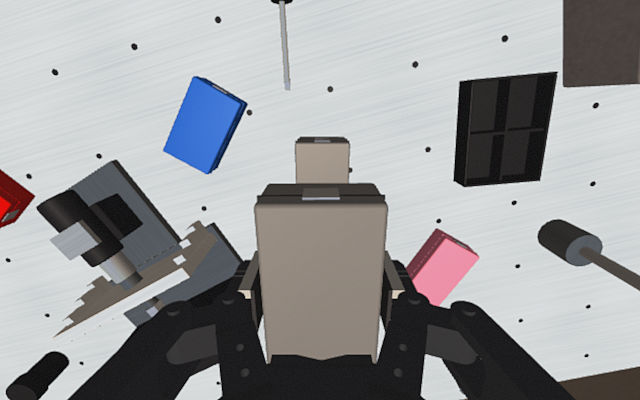

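Held case B is square, near edge at row 205 (256–388); stack's near edge at row 142 (296–349).

```bash
python3 - <<'E'
from h import *
d=np.load("pics/w7.npz");c=(d["K"],float(d["k"]),d["R"],d["t"]);T,p=d["T"],d["p"]
for n,q,z in(("heldL",(256,205),.2525),("heldR",(388,205),.2525),("AL",(296,142),.068),("AR",(349,142),.068)):
    print(n,np.round(T.T@(onz(c,q,z)-p)*1000,1))
E
python3 -m handwheel '[{"tx":-0.5,"ty":1,"tz":30,"wx":0,"wy":0,"wz":0.005,"gripper":40},{"tx":0,"ty":0,"tz":45,"wx":0,"wy":0,"wz":0,"gripper":40},{"tx":0,"ty":0,"tz":40,"wx":0,"wy":0,"wz":0,"gripper":40},{"tx":0,"ty":0,"tz":18,"wx":0,"wy":0,"wz":0,"gripper":40},{"tx":0,"ty":0,"tz":8,"wx":0,"wy":0,"wz":0,"gripper":40}]' && python3 -m handwheel '[{"tx":0,"ty":0,"tz":2,"wx":0,"wy":0,"wz":0,"gripper":40},{"tx":0,"ty":0,"tz":0,"wx":0,"wy":0,"wz":0,"gripper":40},{"tx":0,"ty":0,"tz":0,"wx":0,"wy":0,"wz":0,"gripper":40}]'
```

```text
heldL [ 46.2 -26.6 -31.2]
heldR [ 46.1  27.3 -31.1]
AL [ 46.6 -25.3 153.3]
AR [ 46.6  28.  153.4]
t: 12.65
eef_pos: [0.4901, 0.2651, 0.0775]
orientation: [-0.002, 0.135, 0.991, -0.001]
ft_force: [-0.3, -0.7, -1.5]
opening: 0.0557
t: 12.95
eef_pos: [0.4927, 0.2659, 0.0796]
orientation: [0.001, 0.136, 0.991, 0.001]
ft_force: [0.5, 0.2, -0.8]
opening: 0.0557
```

```bash
python3 -m handwheel '[{"tx":1,"ty":0,"tz":2,"wx":0,"wy":0,"wz":0,"gripper":40},{"tx":0,"ty":0,"tz":2,"wx":0,"wy":0,"wz":0,"gripper":40},{"tx":0,"ty":0,"tz":0,"wx":0,"wy":0,"wz":0,"gripper":40}]'|egrep 'pos|for'; for i in 1 2 3; do python3 -m handwheel '[{"tx":0,"ty":0,"tz":0.8,"wx":0,"wy":0,"wz":0,"gripper":40},{"tx":0,"ty":0,"tz":0,"wx":0,"wy":0,"wz":0,"gripper":40}]'|egrep 'pos|for'; done
```

```text
eef_pos: [0.4905, 0.2659, 0.0738]
ft_force: [-0.1, -0.4, -2.2]
eef_pos: [0.4906, 0.2659, 0.073]
ft_force: [-0.3, -0.7, -1.4]
eef_pos: [0.4906, 0.2659, 0.0722]
ft_force: [0.5, 0.4, -1.3]
eef_pos: [0.4906, 0.2659, 0.0714]
ft_force: [-1.4, -0.1, -2.6]
```

```bash
for i in 1 2 ; do python3 -m handwheel '[{"tx":0,"ty":0,"tz":0.6,"wx":0,"wy":0,"wz":0,"gripper":40},{"tx":0,"ty":0,"tz":0,"wx":0,"wy":0,"wz":0,"gripper":40}]'|egrep 'pos|for'; done
```

```text
eef_pos: [0.4906, 0.266, 0.0711]
ft_force: [-1.4, -0.2, -0.1]
eef_pos: [0.4907, 0.266, 0.071]
ft_force: [-4.3, -1.1, 5.0]
```

```bash
python3 -m handwheel '[{"tx":0,"ty":0,"tz":0,"wx":0,"wy":0,"wz":0,"gripper":60},{"tx":0,"ty":0,"tz":0,"wx":0,"wy":0,"wz":0,"gripper":70},{"tx":0,"ty":0,"tz":0,"wx":0,"wy":0,"wz":0,"gripper":85},{"tx":0,"ty":0,"tz":0,"wx":0,"wy":0,"wz":0,"gripper":85}]' && python3 -m handwheel '[{"tx":0,"ty":0,"tz":0,"wx":0,"wy":0,"wz":0,"gripper":85},{"tx":0,"ty":0,"tz":-15,"wx":0,"wy":0,"wz":0,"gripper":85},{"tx":0,"ty":0,"tz":-40,"wx":0,"wy":0,"wz":0,"gripper":85},{"tx":0,"ty":0,"tz":-45,"wx":0,"wy":0,"wz":0,"gripper":85},{"tx":0,"ty":0,"tz":-45,"wx":0,"wy":0,"wz":0,"gripper":85}]' && python3 -m handwheel '[{"tx":-5,"ty":0,"tz":-30,"wx":0,"wy":0,"wz":0,"gripper":85},{"tx":0,"ty":0,"tz":0,"wx":0,"wy":0,"wz":0,"gripper":85},{"tx":0,"ty":0,"tz":0,"wx":0,"wy":0,"wz":0,"gripper":85}]' && python3 look.py w8; python3 seg.py w8 325 180 .102
python3 - <<'E'
from h import *
d=np.load("pics/w6.npz");c=(d["K"],float(d["k"]),d["R"],d["t"])
print("bolt head top",onz(c,(372,144.5),.0725)); a,b=onz(c,(286,227),.1),onz(c,(465,226),.1);print("laser rear edge",a,b,np.linalg.norm(a-b))
y=(b-a)[:2]/np.linalg.norm(b-a);x=np.array([y[1],-y[0]]);print("yaw",np.arctan2(x[1],x[0]),"org",(a+b)[:2]/2-.084*x)
E
```

```text
t: 14.65
eef_pos: [0.4907, 0.2659, 0.0703]
orientation: [0.0, 0.136, 0.991, 0.0]
ft_force: [0.1, 0.1, 0.1]
opening: 0.085
t: 15.15
eef_pos: [0.4902, 0.2658, 0.2181]
orientation: [0.0, 0.136, 0.991, 0.0]
ft_force: [1.0, -0.9, 0.1]
opening: 0.0849
t: 15.45
eef_pos: [0.4959, 0.2647, 0.2467]
orientation: [0.001, 0.136, 0.991, 0.0]
ft_force: [-0.1, -0.4, -1.3]
opening: 0.085
15.5 [0.49592798 0.26467612 0.24671697] yaw x 2.868378193495982 [ 0.26 -0.01  0.01  1.59  0.    0.53] 0.08498012704472027 [ 0.1  0.3 -1.1]
centre [0.49008203 0.26590558] size [89.2 55.3] yaw -0.27 | tool mm [ 6.  -0.4 -0. ] wz -0.003 bbox (293, 139, 56, 85)
bolt head top [0.5924833  0.02087983 0.0725    ]
laser rear edge [ 0.69683715 -0.04995849  0.1       ] [0.65047685 0.13888022 0.1       ] 0.19444622197342984
yaw 0.24074089449968059 org [0.59207943 0.0244334 ]
```

Column of three is aligned within about 2 mm. On to the bolt.

```bash
python3 -m handwheel '[{"tx":-30.7,"ty":-32,"tz":0,"wx":0,"wy":0,"wz":0,"gripper":85},{"tx":-30.7,"ty":-32,"tz":0,"wx":0,"wy":0,"wz":0,"gripper":85},{"tx":-30.7,"ty":-32,"tz":0,"wx":0,"wy":0,"wz":0,"gripper":85},{"tx":-30.7,"ty":-32,"tz":0,"wx":0,"wy":0,"wz":0,"gripper":85},{"tx":-30.7,"ty":-32,"tz":0,"wx":0,"wy":0,"wz":0,"gripper":85}]' && python3 -m handwheel '[{"tx":-30.7,"ty":-32,"tz":10,"wx":0,"wy":0,"wz":-0.13,"gripper":85},{"tx":0,"ty":0,"tz":15,"wx":0,"wy":0,"wz":-0.13,"gripper":85},{"tx":0,"ty":0,"tz":15,"wx":0,"wy":0,"wz":-0.13,"gripper":85},{"tx":0,"ty":0,"tz":7,"wx":0,"wy":0,"wz":-0.13,"gripper":85},{"tx":0,"ty":0,"tz":0,"wx":0,"wy":0,"wz":0,"gripper":85}]' && python3 -m handwheel '[{"tx":0,"ty":0,"tz":0,"wx":0,"wy":0,"wz":0,"gripper":85}]' && python3 look.py w9
python3 - <<'E'
import cv2
im=cv2.imread("pics/w9.png");cv2.imwrite("pics/w9c.png",cv2.resize(im[60:260,150:490],None,fx=2.3,fy=2.3,interpolation=2))
E
```

```text
t: 16.0
eef_pos: [0.5998, 0.0676, 0.2438]
orientation: [-0.001, 0.136, 0.991, 0.0]
ft_force: [0.1, -0.0, 0.6]
opening: 0.0852
t: 16.5
eef_pos: [0.6194, 0.0302, 0.1954]
orientation: [-0.002, -0.124, 0.992, 0.001]
ft_force: [-0.9, 0.1, -0.6]
opening: 0.0848
t: 16.6
eef_pos: [0.6204, 0.0302, 0.1976]
orientation: [-0.001, -0.121, 0.993, 0.0]
ft_force: [0.3, 0.5, -0.0]
opening: 0.0853
16.65 [0.62040475 0.03020578 0.19761326] yaw x -2.8983691114930816 [-0.16  0.17  0.1   1.51  0.   -0.41] 0.0849684886537565 [-0.6 -0.8  0. ]
```

View pics/w9c.png

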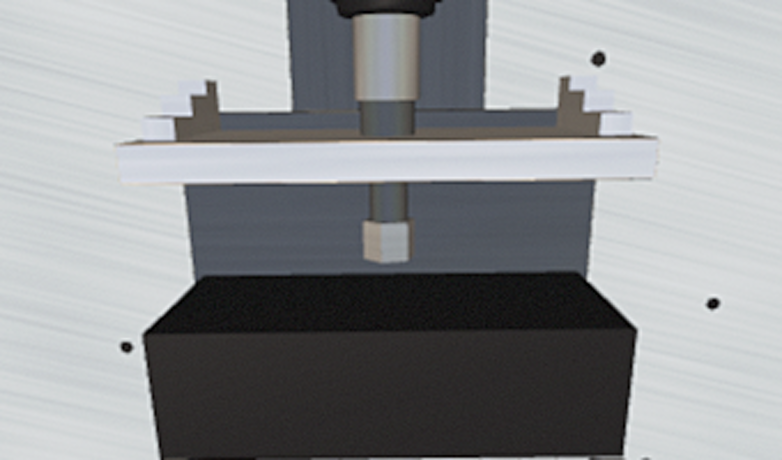

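Bolt head at crop (387,242), i.e. pixel (318.3,165), with a corner on top near its middle, so flats face ±y now; that recurs about 4.2 s later (t≈20.9). The bracket and laser edges are level in the image, so yaw is right.

Run:
```python
from h import *
d=np.load("pics/w9.npz");c=(d["K"],float(d["k"]),d["R"],d["t"]);T,p=d["T"],d["p"]
g=lambda u,v:(150+u/2.3,60+v/2.3)
for n,q,z in(("bolt top",g(387,242),.0725),("head far/bracket side",g(387,221),.0725),("head laser side",g(387,262),.0725),("bracket L",g(115,180),.1),("bracket R",g(657,179),.1),("laser L",g(145,332),.1),("laser R",g(636,328),.1)):
    print(n,np.round(T.T@(onz(c,q,z)-p)*1000,1))
```

```text
bolt top [ 28.8  -1.8 125.2]
head far/bracket side [ 37.3  -1.7 125.2]
head laser side [ 20.4  -1.8 125.1]
bracket L [ 57.1 -97.6  97.6]
bracket R [57.2 94.1 97.8]
laser L [ -0.  -94.   97.5]
laser R [ 1.3 93.3 97.7]
```

```bash
python3 -m handwheel '[{"tx":28.8,"ty":-1.8,"tz":10,"wx":0,"wy":0,"wz":0,"gripper":85},{"tx":0,"ty":0,"tz":20,"wx":0,"wy":0,"wz":0,"gripper":85},{"tx":0,"ty":0,"tz":30,"wx":0,"wy":0,"wz":0,"gripper":70},{"tx":0,"ty":0,"tz":30,"wx":0,"wy":0,"wz":0,"gripper":60},{"tx":0,"ty":0,"tz":30,"wx":0,"wy":0,"wz":0,"gripper":60}]' && python3 -m handwheel '[{"tx":0,"ty":0,"tz":20,"wx":0,"wy":0,"wz":0,"gripper":60},{"tx":0,"ty":0,"tz":11,"wx":0,"wy":0,"wz":0,"gripper":50},{"tx":0,"ty":0,"tz":0,"wx":0,"wy":0,"wz":0,"gripper":40},{"tx":0,"ty":0,"tz":0,"wx":0,"wy":0,"wz":0,"gripper":40},{"tx":0,"ty":0,"tz":0,"wx":0,"wy":0,"wz":0,"gripper":40}]' && python3 look.py w10
python3 - <<'E'
import cv2
im=cv2.imread("pics/w10.png");cv2.imwrite("pics/w10c.png",cv2.resize(im[120:320,180:460],None,fx=2.5,fy=2.5,interpolation=2))
E
```

```text
t: 17.15
eef_pos: [0.5939, 0.0213, 0.078]
orientation: [0.001, -0.122, 0.993, -0.0]
ft_force: [0.1, -0.4, -0.2]
opening: 0.0601
t: 17.65
eef_pos: [0.5946, 0.0211, 0.049]
orientation: [0.001, -0.123, 0.992, -0.0]
ft_force: [0.1, 0.4, -0.6]
opening: 0.0399
17.7 [0.59464245 0.02108135 0.04903549] yaw x -2.895060057439011 [-0.18  0.13 -0.2   1.23  0.   -0.43] 0.03999537230218839 [-0.4  0.1 -0.1]
```

View pics/w10c.png

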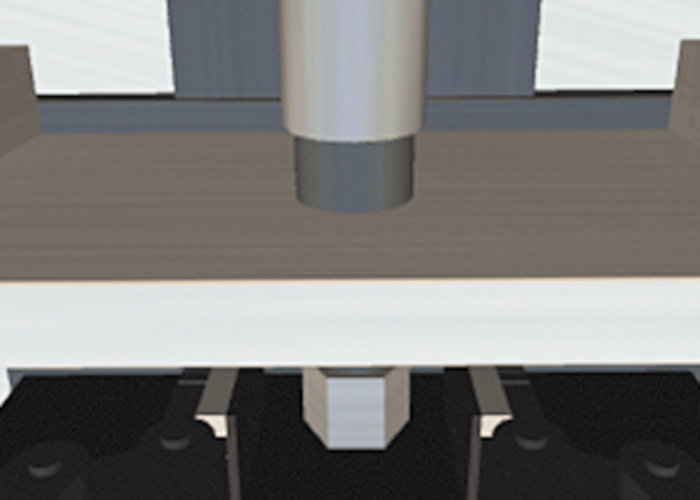

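Fingers at crop x 235 and 470 straddle the head (centre 356); a flat is on top now, so flats face the fingers about 2.1 s later (t≈19.8). I wait, going 4 mm lower, then check the profile numerically.

```bash
python3 -m handwheel '[{"tx":1,"ty":0,"tz":2,"wx":0,"wy":0,"wz":0,"gripper":40},{"tx":0,"ty":0,"tz":2,"wx":0,"wy":0,"wz":0,"gripper":40},{"tx":0,"ty":0,"tz":0,"wx":0,"wy":0,"wz":0,"gripper":30},{"tx":0,"ty":0,"tz":0,"wx":0,"wy":0,"wz":0,"gripper":30},{"tx":0,"ty":0,"tz":0,"wx":0,"wy":0,"wz":0,"gripper":30}]' >/dev/null&& python3 -m handwheel '[{"tx":0,"ty":0,"tz":0,"wx":0,"wy":0,"wz":0,"gripper":30},{"tx":0,"ty":0,"tz":0,"wx":0,"wy":0,"wz":0,"gripper":30},{"tx":0,"ty":0,"tz":0,"wx":0,"wy":0,"wz":0,"gripper":30},{"tx":0,"ty":0,"tz":0,"wx":0,"wy":0,"wz":0,"gripper":30},{"tx":0,"ty":0,"tz":0,"wx":0,"wy":0,"wz":0,"gripper":30}]' && python3 look.py w11
python3 - <<'E'
import cv2
for n in("w10","w11"):
    im=cv2.imread(f"pics/{n}.png")
    for r in(280,284,288): print(n,r,[int(v) for v in im[r,296:350,0]])
E
```

```text
t: 18.7
eef_pos: [0.5926, 0.021, 0.0433]
orientation: [0.0, -0.123, 0.992, 0.0]
ft_force: [0.0, -0.2, -0.1]
opening: 0.0298
18.75 [0.59257514 0.0210009  0.0433153 ] yaw x -2.8947060937170517 [-0.18  0.14 -0.21  1.22  0.   -0.43] 0.03035656170926616 [1.6 0.  0.7]
w10 280 [21, 24, 25, 16, 8, 107, 139, 133, 135, 135, 135, 135, 132, 128, 146, 181, 195, 192, 192, 191, 192, 191, 192, 192, 191, 191, 191, 191, 191, 190, 192, 191, 191, 189, 191, 190, 196, 170, 122, 116, 120, 120, 121, 121, 120, 119, 123, 98, 30, 23, 26, 26, 24, 26]
w10 284 [23, 25, 23, 22, 11, 80, 125, 139, 134, 130, 133, 135, 135, 132, 145, 177, 192, 189, 189, 191, 189, 188, 189, 188, 189, 189, 187, 188, 187, 188, 187, 189, 189, 188, 188, 188, 194, 168, 124, 120, 120, 117, 118, 117, 120, 122, 127, 95, 13, 20, 25, 26, 29, 16]
w10 288 [25, 22, 27, 17, 12, 38, 91, 130, 136, 134, 134, 134, 133, 128, 136, 170, 192, 188, 187, 187, 187, 187, 189, 187, 189, 188, 188, 188, 187, 187, 189, 188, 189, 189, 188, 190, 195, 169, 123, 116, 119, 121, 119, 120, 120, 119, 98, 51, 17, 26, 27, 25, 23, 27]
w11 280 [114, 111, 109, 108, 123, 143, 143, 141, 140, 171, 192, 181, 164, 153, 155, 146, 120, 98, 94, 86, 88, 90, 91, 93, 94, 95, 97, 98, 98, 98, 97, 98, 96, 93, 91, 99, 130, 150, 149, 151, 151, 150, 153, 152, 152, 153, 159, 121, 57, 65, 67, 66, 69, 70]
w11 284 [21, 22, 20, 19, 47, 97, 113, 108, 116, 171, 199, 194, 193, 191, 191, 191, 192, 191, 191, 190, 189, 191, 191, 190, 189, 190, 192, 191, 192, 194, 194, 190, 166, 144, 145, 147, 148, 147, 147, 148, 148, 146, 147, 145, 145, 143, 153, 114, 7, 22, 26, 20, 27, 23]
w11 288 [18, 26, 19, 20, 47, 97, 112, 109, 100, 158, 197, 190, 189, 190, 189, 189, 191, 190, 188, 190, 190, 190, 191, 190, 191, 193, 190, 192, 190, 193, 194, 191, 165, 144, 148, 146, 147, 145, 143, 143, 143, 142, 141, 141, 143, 146, 137, 89, 13, 24, 24, 25, 20, 28]
```

The head has turned about 15° in 1.05 s; flats align at t≈19.8. Wait 0.9 s, then close with 40 N.

```bash
python3 -m handwheel '[{"tx":0,"ty":0,"tz":0,"wx":0,"wy":0,"wz":0,"gripper":30},{"tx":0,"ty":0,"tz":0,"wx":0,"wy":0,"wz":0,"gripper":30},{"tx":0,"ty":0,"tz":0,"wx":0,"wy":0,"wz":0,"gripper":30},{"tx":0,"ty":0,"tz":0,"wx":0,"wy":0,"wz":0,"gripper":26},{"tx":0,"ty":0,"tz":0,"wx":0,"wy":0,"wz":0,"gripper":26}]' >/dev/null&& python3 -m handwheel '[{"tx":0,"ty":0,"tz":0,"wx":0,"wy":0,"wz":0,"gripper":26},{"tx":0,"ty":0,"tz":0,"wx":0,"wy":0,"wz":0,"gripper":26},{"tx":0,"ty":0,"tz":0,"wx":0,"wy":0,"wz":0,"gripper":26},{"tx":0,"ty":0,"tz":0,"wx":0,"wy":0,"wz":0,"gripper":10},{"tx":0,"ty":0,"tz":0,"wx":0,"wy":0,"wz":0,"gripper":5}]' 40 && for i in 1 2 3; do python3 -m handwheel '[{"tx":0,"ty":0,"tz":0,"wx":0,"wy":0,"wz":0,"gripper":5},{"tx":0,"ty":0,"tz":0,"wx":0,"wy":0,"wz":0,"gripper":5},{"tx":0,"ty":0,"tz":0,"wx":0,"wy":0,"wz":0,"gripper":5},{"tx":0,"ty":0,"tz":0,"wx":0,"wy":0,"wz":0,"gripper":5},{"tx":0,"ty":0,"tz":0,"wx":0,"wy":0,"wz":0,"gripper":5}]'; done
python3 look.py w12; python3 -m handwheel '[{"tx":0,"ty":0,"tz":0,"wx":0,"wy":0,"wz":0,"gripper":5},{"tx":0,"ty":0,"tz":0,"wx":0,"wy":0,"wz":0,"gripper":5},{"tx":0,"ty":0,"tz":0,"wx":0,"wy":0,"wz":0,"gripper":5},{"tx":0,"ty":0,"tz":0,"wx":0,"wy":0,"wz":0,"gripper":5},{"tx":0,"ty":0,"tz":0,"wx":0,"wy":0,"wz":0,"gripper":5}]';python3 look.py w13;python3 - <<'E'
import cv2
for n in("w12","w13"):
    im=cv2.imread(f"pics/{n}.png")
    for r in(284,288): print(n,r,[int(v) for v in im[r,296:350,0]])
E
```

```text
t: 19.75
eef_pos: [0.5925, 0.0212, 0.0434]
orientation: [0.0, -0.123, 0.992, 0.0]
ft_force: [-1.5, 0.4, 2.3]
opening: 0.018
t: 20.25
eef_pos: [0.5925, 0.0211, 0.0434]
orientation: [0.0, -0.123, 0.992, 0.0]
ft_force: [-1.2, 2.8, 3.6]
opening: 0.0181
t: 20.75
eef_pos: [0.5925, 0.0211, 0.0434]
orientation: [0.0, -0.123, 0.992, 0.0]
ft_force: [-2.9, 3.3, 4.7]
opening: 0.0184
t: 21.25
eef_pos: [0.5926, 0.0211, 0.0434]
orientation: [0.0, -0.123, 0.992, 0.0]
ft_force: [-2.6, 3.3, 5.1]
opening: 0.0181
21.3 [0.59255895 0.02114073 0.04340697] yaw x -2.89456843722576 [-0.18  0.14 -0.21  1.22  0.   -0.43] 0.018205552087667994 [-2.8  3.6  4.1]
t: 21.8
eef_pos: [0.5925, 0.0211, 0.0434]
orientation: [0.0, -0.123, 0.992, 0.0]
ft_force: [-1.6, 3.3, 4.5]
opening: 0.0183
21.85 [0.59253913 0.02114946 0.0434135 ] yaw x -2.894544566656393 [-0.18  0.14 -0.21  1.22  0.   -0.43] 0.01794190844323585 [-2.   2.5  5.4]
w12 284 [119, 47, 57, 55, 32, 4, 146, 195, 183, 181, 183, 184, 184, 184, 183, 185, 184, 183, 181, 181, 181, 180, 182, 183, 184, 186, 171, 159, 166, 164, 165, 166, 165, 165, 168, 166, 166, 167, 166
[... 171 characters left out ...]
2, 183, 183, 183, 184, 183, 186, 178, 167, 165, 165, 166, 165, 165, 162, 164, 166, 162, 162, 162, 161, 159, 160, 160, 169, 130, 8, 39, 66, 66, 51, 164, 215, 211, 193]
w13 284 [119, 47, 57, 52, 33, 7, 146, 193, 185, 183, 183, 182, 185, 185, 186, 183, 184, 185, 183, 182, 180, 179, 181, 183, 185, 186, 171, 160, 166, 164, 165, 166, 163, 166, 167, 168, 165, 168, 167, 165, 165, 164, 167, 175, 132, 7, 30, 53, 59, 48, 117, 172, 182, 180]
w13 288 [166, 52, 66, 65, 43, 4, 141, 185, 178, 176, 176, 178, 179, 180, 180, 181, 181, 183, 182, 182, 182, 183, 182, 183, 183, 186, 178, 169, 166, 165, 165, 165, 164, 164, 162, 164, 164, 163, 161, 160, 160, 159, 159, 170, 131, 9, 41, 65, 66, 50, 162, 215, 209, 193]
```

The opening is steady at 18.2 mm. The corner line stays at column 322 in both pictures, 0.55 s apart, so the bolt is held on its flats. Handing in.

```bash
python3 -c "
from cell import *
close_job()"
```

```text
the job is handed in; nothing more can be done
```

I stacked both lens cases on the foot case, then took the bolt head between the fingers with 40 N. I handed the job in while still holding it, at about t = 22 s of the 59 s allowed.

- **Column:** after I let go of each case, the wrist camera put the three centres within about 3 mm of each other and the yaws within about 0.003 rad. I did not look at the column again after moving to the bolt, but I didn't go back near it.
- **Bolt:** I timed the close so the flats faced the fingers. The finger opening held at 18.2 mm; the flats are 19 mm, and the reading was also about 0.5 mm low on the cases. The head's corner line did not move between two pictures 0.55 s apart, so it was not turning. The grasp point was within about 1 mm of the measured head centre sideways and along the bolt, and about 0.5 mm in height.
- **Forces:** the readings I took of the force on the tool stayed under about 10 N.
- **Disagreements:** my first hand-made estimate of the bolt's angle was off, because the next picture showed a flat on top sooner than expected. I re-timed the close from the later pictures. The two wide cameras differed by 10–15 mm on case positions, so I used the close wrist views instead. The very first move command was refused because the rows lacked some keys, and nothing moved.
- **Not checked:** I took no final picture of the bystanders. No contact with them showed in the force readings or the pictures I viewed.

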